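# Clamp a beech block in the tilted quick-action vice

## Task

Get the beech block ready for angled drilling: lay it lengthwise and flat on the sloping bed of the tilted vice, in the middle of the jaws, with its lower end home against the fixed jaw. Slide the moving jaw down by hand, gently, until you feel the block stop it, and only then swing the cam lever fully round so that the block is clamped. Leave the other things on the bench where they are.

Things in the scene. Friction and masses are not known exactly. Their poses are not given: they have to be found in the camera images.
- beech_block: plain brown beech support block, 45 (own x) x 90 (own y) x 35 (z) mm, about 0.11 kg, lying flat on the bench. Origin: centre of its underside; y along its length, z up.
- vice_bed: bed of the grey tilting drill-press vice bolted to the bench, tipped 25 degrees, low end to the robot; 84 mm wide, x -16 to 210 mm. Origin: on its flat top, midway across, at the fixed lower jaw's face, 75 mm above the bench. x points up the slope along the vice, y across (left), z square out of the bed. Fixed jaw: x -15 to 0 mm, 76 mm wide, 26 mm high.
- vice_jaw (a joint): sliding jaw of the vice: gap between the fixed jaw face and the moving jaw face in m while the cam lever is open, 0 to 0.112 (end stop). Stiff slide, stays where it is left: about 5 N moves it down (closing), 10 N up (opening). The moving jaw is 70 mm wide, 28 mm high above the bed and 61 mm long along the slope.
- vice_pad: steel face plate of the moving jaw, 10 x 70 x 22 mm, backed by disc springs (4 N per mm, 4 mm give); origin: on the bed surface, midway across, at the face that meets the block; axes as the bed's. Swinging the lever from open to closed drives it only 3 mm out of the moving jaw, down the slope, so the jaw must already be up against the block.
- vice_lever (a joint): cam lever on top of the moving jaw, turning about the bed's z on the hub: 0 = open, knob 46 degrees up the slope from bed +y (robot's left); 1.4 rad = closed, end stop, knob 34 degrees down the slope from bed +y, so it closes towards the robot. About 1.5 N at the knob turns it; it stays where it is left.
- lever_hub (a point): a point on the turning axis of the cam lever: a round dark steel hub, 24 mm in diameter, standing from 30 to 64 mm above the bed, 28 mm behind the moving jaw's face; this point is 50 mm above the bed. The sliding jaw can be pushed or pulled by the hub.
- lever_knob (a point): middle of the black knob, 20 mm in diameter and 25 mm tall, at the lever's end, 70 mm from the hub axis and 60 mm above the bed plane (knob from 48 to 73 mm). The lever arm is a bar 12 mm wide, from 40 to 48 mm above the bed plane.
- drill_jig: aluminium drill jig with three bushes, 45 x 75 x 38 mm, origin at centre of underside; leave alone
- small_carton: small brown carton, 66 x 88 x 49 mm, origin at centre of underside; leave alone
- grease_tin: round white tin lying flat, 90 mm in diameter, 32 mm high, origin at centre of underside; leave alone
- bearing: ball bearing lying flat, 52 mm in diameter, 15 mm high, origin at centre of underside; leave alone
- brush: flat brush with wooden handle, 139 mm long (own y), 22 mm wide, 10 mm high; leave alone
- aerosol: upright spray can, 59 mm in diameter, 197 mm tall, origin at centre of underside; leave alone
- screwdriver_blue: screwdriver with blue handle, 153 mm long (own y), 25 mm thick; leave alone
- marker: white and green felt marker lying on the bench, 135 mm long (own y), 17 mm thick; leave alone
- oil_bottle: upright white bottle with blue cone nozzle, 48 mm in diameter, 165 mm tall, origin at centre of underside; leave alone
Things that resemble listed ones, but are neither listed nor needed, are in the scene too. Leave any orange look-alike of the beech_block alone.

How it is judged:
By the outcome, as a careful person would: the job done as asked, in the order asked, and still so for the second after the job is handed in, with the robot touching nothing.
It also fails if it takes over 72 s, if anything falls off the work surface, if the arm or the gripper's body presses on something with over 40 N, if the wrist force passes 120 N, or if a joint passes its speed limit or range.

## Robot

A 6-joint arm with a two-finger parallel gripper is mounted at the origin on a cart in front of the work surface, level with it; the furniture and walls round the work are solid. World frame = base frame: x ahead of the robot, y to its left, z up, the work surface at z = 0. Lengths are in m, angles in degrees, forces in N, time in s.
With the tool pointing down it reaches from about 0.3 to 0.75 m from the base axis. Payload 8.5 kg.
Tool frame: the origin (TCP) lies midway between the tips of the shut fingers; the grasp point (between the pads) lies 19 mm behind it; z points along the fingers, y is the line along which they close (so a half turn about z gives the same grasp; the last joint's range is limited). The gripper opens to 85 mm and grips with 20 to 120 N. Pads are 22 mm wide; open, the fingers measure 114 mm over their backs; the gripper's body (76 mm by 85 mm) begins 54 mm behind the grasp point. The pads swing forward as they close: fully open they stand 13 mm farther back than shut.
Start: joints at [64.612, 21.807, 74.336, -0, 83.858, -12.336], TCP at [0.124, 0.536, 0.231] pointing down, gripper open.
Joint ranges: [-178.18, 178.18], [-50.72, 133.34], [12.68, 142.11], [-81.47, 261.47], [9.98, 163.14], [-165.26, 165.26]. Speed limits (degrees/s): [136.94, 136.94, 180, 180, 180, 180].

## Interface

Orientations are given as a 3x3 rotation matrix whose columns are the frame's x, y, z axes.
In Python, from rig import env gives the robot as it stands. The module is installed in compiled form; this text tells all that it offers.
- The arm moves only by the tool jog_arm, never from a script. Its argument "targets" is a list of rows, each a list of 6 numbers: the shift along the tool's x, y, z in cm, then the turn, a rotation vector about the tool's x, y, z in degrees. A call has 1 to 8 rows; each row is the pose to reach, as a shift and turn from the pose commanded when the call began, along the tool's axes at that moment; what a row does not reach only later rows make up. A row lasts 1/12 s, in which the tool goes at most 41.7 mm and 7.16 degrees, less where a joint would pass 70% of its speed; a pose out of reach is approached as far as the arm can. A call with a gripper value outside its range is refused whole. "hand" is the opening, from 0 (shut) to 1 (fully open), set as the call begins (left out, the last holds). The fingers move at their own pace and stop on an object; "newtons" is the grip in N (left out, the last holds). Time passes only in rows, so rows that repeat a pose let the fingers close. It gives the time, the measured TCP pose, the force, the opening and the grip force at its end, in the units of the state.
- env.observe(): the state, without advancing time (a new reading comes with each control period).
- env.get_image(name): name is "scene" or "top"; returns a dict with "frame" (384x512x3 uint8, red, green, blue), "depth" (384x512 float32, m along the optical axis (not along the pixel's ray), 0 where there is no reading), "fovy" (degrees; the focal length in pixels is half the picture's height over the tangent of half this angle, whatever the lens; pixels are square), "cx", "cy" (the principal point, pixels), "k1" (the pictures are not rectified: a ray, as slopes to the right and down, at radius r is drawn at 1 + k1 r^2 times it, then the intrinsics apply), "cam_to_world" (4x4, takes a point from camera to world coordinates). Camera axes: x right, y down, z forward; pixel columns grow to the right and rows downward; lengths in m; the calibration is good to about 2 mm. A picture is of the moment at which its call begins.
- env.close_job(): hands the job in; it is judged then, once.
Trained networks look in the newest picture that a camera, given by its name, has taken for a name from the list of things; names that differ only in an ending like _2 or _b are one class to them, and where a whole thing is asked for, a point or a joint stands for the part that bears it (a point fixed in the world has none). Each returns a list of dicts, best first, with "score" (0 to 1); they miss things now and then, are a little off and sometimes report something else, mostly with a low value. They report only what shows in the picture. A call takes as long as a camera call. They do not tell look-alikes from the thing itself.
- env.regions_of(camera, target): "pixels" (384x512 bool, what is visible of it) and "point" ([row, column] in pixels, amid what is visible of it).
The state is a dict: "time_s": time; "q": joint angles; "qvel": joint speeds; "joint_efforts": joint torques, N m; "position": TCP position; "tool_rot": TCP orientation; "ft_force": force on the tool from outside, world axes, zero at the start; "wrist_torque": the same for the moment, N m; "grip_width": finger opening in m; "gripper_force": force on a finger pad.
Only numpy, scipy, OpenCV 4.12 (cv2) and the standard library are available. Lean on these libraries where they do the work, as an engineer would, in place of code of your own. Each camera call takes 0.05 s, during which the arm holds its last target. There are 200 camera calls.

## Working session

There is one attempt and no reset: what is moved stays moved. The work goes in short steps, Python scripts to look and compute and a tool call to move; the robot and the scene stay as the last step left them, time stands still between calls to the robot, and variables do not carry over. Pictures are saved under pics/ and viewed, at most 10 in all, crops included, and the job is handed in when it is done.

Besides the shell and the picture viewer there is one more tool, called after ">>>" as name(argument=value, ...) on one line, values as JSON. jog_arm: Moves the arm, as the interface text tells. Its arguments: {"type":"object","properties":{"targets":{"type":"array","items":{"type":"array","items":{"type":"number"}}},"hand":{"type":"number"},"newtons":{"type":"number"}},"required":["targets"]}

```bash
mkdir -p pics
cat > h.py <<'E'
import numpy as np, cv2
from rig import env
def img(n):
    return env.get_image(n)
def pts(im):
    d=im["depth"]; H,W=d.shape
    f=H/2/np.tan(np.radians(im["fovy"])/2)
    v,u=np.mgrid[:H,:W].astype(float)
    xd=(u-im["cx"])/f; yd=(v-im["cy"])/f
    x,y=xd.copy(),yd.copy()
    for _ in range(15):
        s=1+im["k1"]*(x*x+y*y); x,y=xd/s,yd/s
    P=np.stack([x*d,y*d,d],-1)
    T=np.array(im["cam_to_world"])
    P=P@T[:3,:3].T+T[:3,3]; P[d==0]=np.nan
    return P
def save(im,name,box=None,k=1):
    a=im["frame"][:,:,::-1]
    if box: a=a[box[0]:box[1],box[2]:box[3]]
    cv2.imwrite("pics/"+name,cv2.resize(a,None,fx=k,fy=k,interpolation=cv2.INTER_CUBIC))
E
python3 - <<'E'
from h import *
a=img("scene");b=img("top")
both=np.vstack([a["frame"],b["frame"]])
save(a,"s0.png",k=1.5);save(b,"t0.png",k=1.5)
for c,im in(("scene",a),("top",b)):
    P=pts(im); print(c,np.round(im["cam_to_world"],3).tolist(),im["fovy"])
    for n in["beech_block","vice_bed","lever_hub","lever_knob","vice_pad","vice_jaw"]:
        for r in env.regions_of(c,n)[:3]:
            p=r["pixels"]; print(n,round(r["score"],2),np.round(r["point"]),p.sum(),np.round(np.nanmedian(P[p],0),3))
o=env.observe();print(o)
E
```

```text
scene [[0.728, -0.517, 0.451, 0.039], [-0.686, -0.563, 0.461, -0.525], [0.016, -0.645, -0.764, 0.989], [0.0, 0.0, 0.0, 1.0]] 56.09970802476933
beech_block 0.91 [263. 344.] 579 [ 0.606 -0.335  0.034]
beech_block 0.69 [242. 294.] 432 [ 0.552 -0.189  0.034]
vice_bed 0.84 [181. 270.] 1865 [ 0.608 -0.016  0.117]
lever_hub 0.58 [163. 267.] 170 [0.632 0.008 0.184]
lever_knob 0.61 [164. 270.] 145 [0.629 0.005 0.184]
lever_knob 0.53 [152. 164.] 126 [0.49  0.429 0.02 ]
vice_jaw 0.7 [174. 271.] 543 [ 0.627 -0.018  0.155]
top [[0.02, -0.987, 0.161, 0.344], [-1.0, -0.019, 0.012, -0.011], [-0.009, -0.161, -0.987, 1.427], [0.0, 0.0, 0.0, 1.0]] 50.37938921011739
beech_block 0.79 [184. 353.] 411 [ 0.607 -0.328  0.035]
beech_block 0.71 [165. 392.] 363 [ 0.665 -0.481  0.035]
beech_block 0.56 [197. 310.] 407 [ 0.558 -0.179  0.035]
vice_bed 0.7 [175. 259.] 1882 [ 0.607 -0.005  0.138]
lever_hub 0.7 [165. 255.] 170 [0.634 0.016 0.185]
lever_knob 0.6 [165. 252.] 147 [0.633 0.017 0.187]
lever_knob 0.6 [246. 198.] 174 [0.376 0.194 0.014]
lever_knob 0.28 [179. 262.] 63 [ 0.605 -0.018  0.14 ]
vice_pad 0.46 [181. 258.] 78 [ 0.605 -0.005  0.141]
{'time_s': 0.7, 'q': array([ 6.46143407e+01,  2.18062016e+01,  7.43363722e+01,  9.70853075e-04,
        8.38605717e+01, -1.23354595e+01]), 'qvel': array([ 0.04957557, -0.06616031,  0.00938442,  0.06131522,  0.0372546 ,
        0.01294771]), 'joint_efforts': array([-6.52363087e-04, -4.48246372e+01, -2.31436694e+01, -2.11551542e-04,
        5.76270086e-04,  2.14537073e-05]), 'position': array([0.12417242, 0.53576432, 0.23132288]), 'tool_rot': array([[-9.74172190e-01,  2.25806429e-01, -3.87569014e-05],
       [ 2.25806431e-01,  9.74172189e-01, -4.23766175e-05],
       [ 2.81869828e-05, -5.00336798e-05, -9.99999998e-01]]), 'ft_force': array([0.07357631, 0.75631641, 0.4422116 ]), 'wrist_torque': array([ 0.02739148, -0.00974287,  0.01058927]), 'gripper_force': 0.0, 'grip_width': 0.08528637003143258}
```

View pics/s0.png

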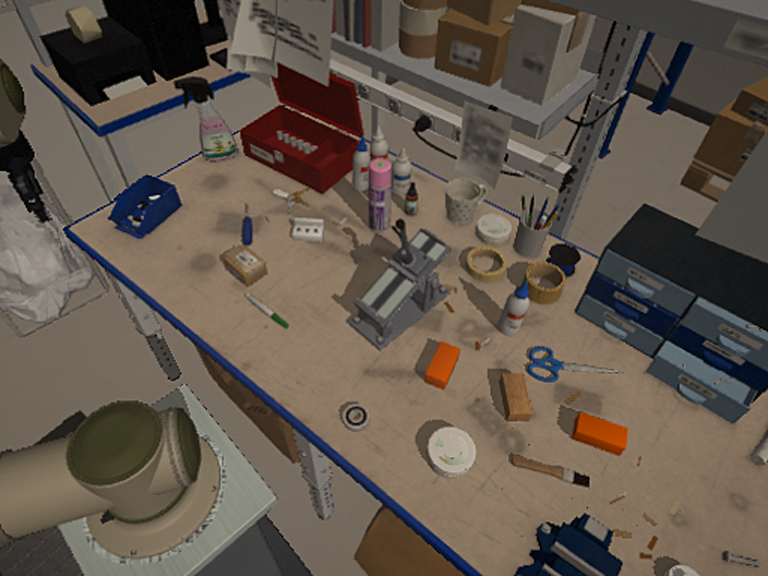

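View pics/t0.png

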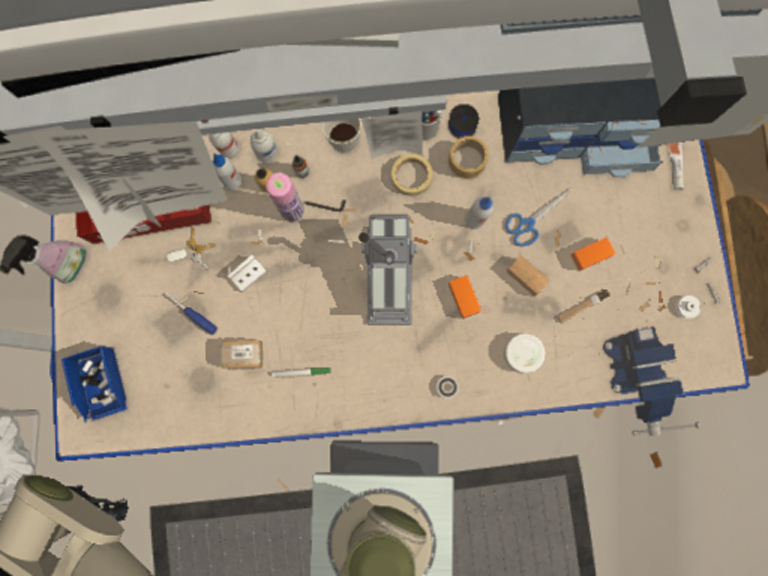

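The beech_block candidates in the top picture at full resolution (row, col) are brown (184,353), orange (197,310) and orange (165,392). I choose the brown one. The vice is at about (180,259), with the knob near (159,243) and the hub near (168,258).

```bash
cat > m.py <<'E'
from h import *
def rect(q):
    r=cv2.minAreaRect(q.astype(np.float32)); return np.round(cv2.boxPoints(r),4).tolist(),np.round(r[0],4),np.round(r[1],4),round(r[2],2)
if __name__=="__main__":
    A=[]
    for c,i in(("scene",0),("top",0)):
        im=img(c);P=pts(im)
        p=env.regions_of(c,"beech_block")[0]["pixels"]
        q=P[p]; t=q[np.abs(q[:,2]-np.nanmedian(q[:,2]))<.005]
        print(c,"block",len(t),np.round(np.median(t[:,2]),4),rect(t[:,:2])[1:])
        m=(P[...,0]>.42)&(P[...,0]<.8)&(abs(P[...,1]+.01)<.11)&(P[...,2]>.02)&(P[...,2]<.3)
        V=P[m]; A.append(V)
        # bed plane: z rising 25deg in x
        h=V[:,2]*np.cos(np.radians(25))-V[:,0]*np.sin(np.radians(25))
        hist,e=np.histogram(h,bins=60); k=np.argsort(hist)[::-1][:6]
        print("h peaks",[(round(e[j],4),int(hist[j])) for j in k])
        save(im,c+"_v.png",(140,240,200,300) if c=="scene" else (130,225,225,370),6 if c=="scene" else 5)
    np.savez("v.npz",*A)
E
python3 m.py
```

```text
scene block 489 0.0363 (array([ 0.668, -0.49 ]), array([0.0492, 0.0889]), 27.47)
h peaks [(np.float64(-0.1533), 526), (np.float64(-0.157), 430), (np.float64(-0.1279), 154), (np.float64(-0.1315), 152), (np.float64(-0.1497), 81), (np.float64(-0.1606), 80)]
top block 292 0.0356 (array([ 0.6105, -0.3273]), array([0.0902, 0.0457]), 47.71)
h peaks [(np.float64(-0.1518), 412), (np.float64(-0.1548), 316), (np.float64(-0.1489), 218), (np.float64(-0.128), 130), (np.float64(-0.1251), 128), (np.float64(-0.1578), 114)]
```

View pics/top_v.png

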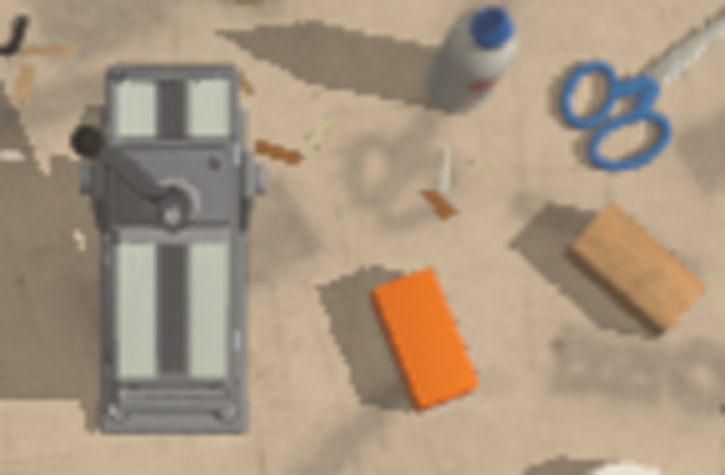

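View pics/scene_v.png

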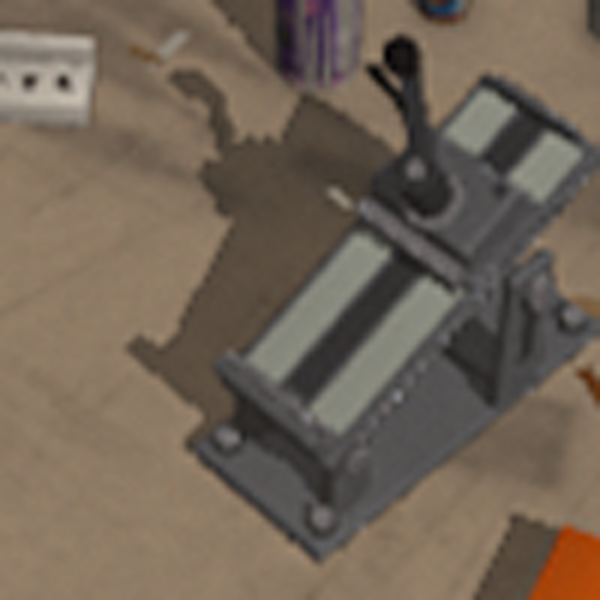

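Run:
```python
import numpy as np
from h import *
z=np.load("v.npz"); from scipy.optimize import least_squares
for k in z.files:
    V=z[k]; yaw=0.
    for it in range(4):
        R=np.array([[np.cos(yaw),np.sin(yaw)],[-np.sin(yaw),np.cos(yaw)]])
        xy=V[:,:2]@R.T; a=np.radians(25)
        n=V[:,2]*np.cos(a)-xy[:,0]*np.sin(a); u=V[:,2]*np.sin(a)+xy[:,0]*np.cos(a)
        n0=np.median(n[abs(n+.152)<.006])
        b=abs(n-n0)<.004
        U,Y=u[b],xy[b,1]
        L=[]
        for s in np.arange(U.min(),U.max(),.008):
            j=(U>=s)&(U<s+.008)
            if j.sum()>8 and np.ptp(Y[j])>.07: L.append((s+.004,Y[j].min(),Y[j].max()))
        L=np.array(L); pl=np.polyfit(L[:,0],(L[:,1]+L[:,2])/2,1); yaw+=pl[0]
    print(k,"yaw",np.degrees(yaw),"ymid",np.median((L[:,1]+L[:,2])/2),"w",np.median(L[:,2]-L[:,1]),"n0",n0)
    # origin x' from z=.075
    xp=(.075*np.cos(a)-n0)/np.sin(a); u0=.075*np.sin(a)+xp*np.cos(a); ym=np.median((L[:,1]+L[:,2])/2)
    print("origin x'",xp,"world",R.T@np.array([xp,ym]),"bed u range",U.min()-u0,U.max()-u0)
    u-=u0; N=n-n0; Y=xy[:,1]-ym
    for nm,lo,hi in(("fixed",.020,.032),):
        j=(N>lo)&(N<hi)&(abs(Y)<.03); 
        f=j&(u<.03); m=j&(u>.05)
        print("fixed jaw u",np.percentile(u[f],[1,10,50,90,99]),"N",np.median(N[f]),"| moving u",np.percentile(u[m],[1,5,50,95,99]),np.median(N[m]), "Y",Y[m].min(),Y[m].max())
    j=N>.055; print("high",j.sum(),"hub", [np.round(np.median(q[j&(Y<.025)&(Y>-.025)]),4) for q in(u,Y,N)],"knob",[np.round(np.percentile(q[j&(Y>.03)],[2,50,98]),4) for q in(u,Y,N)])
```

```text
arr_0 yaw 1.2140015227677112 ymid -0.023214189409321448 w 0.08180808730009181 n0 -0.15285733682193992
origin x' 0.5225292914227658 world [ 0.52290387 -0.01213697] bed u range -0.01662809768512935 0.20837094881731355
fixed jaw u [-0.01569273 -0.01455965 -0.00895424 -0.00256885 -0.00118371] N 0.024493410289582407 | moving u [0.09889201 0.1003503  0.12816712 0.15666895 0.15882431] 0.026323374460647253 Y -0.029916187598519287 0.02951009707714876
high 103 hub [np.float64(0.1259), np.float64(-0.0007), np.float64(0.0644)] knob [array([0.1633, 0.175 , 0.3456]), array([0.0306, 0.0478, 0.0596]), array([0.0593, 0.0711, 0.0862])]
arr_1 yaw 1.0175701927356358 ymid -0.01587417854297865 w 0.08018017293658572 n0 -0.15111303140095927
origin x' 0.51840191317414 world [ 0.51860199 -0.00667163] bed u range -0.011037319983528748 0.21176805845548363
fixed jaw u [-1.38229372e-02 -1.24053204e-02 -6.04764676e-03 -4.08014475e-05
  1.89608440e-03] N 0.024555228263309622 | moving u [0.10143707 0.10197224 0.13521332 0.16076442 0.16182713] 0.02617284160639355 Y -0.028890246472721468 0.028980749250427165
high 106 hub [np.float64(0.1312), np.float64(0.0), np.float64(0.0646)] knob [array([0.1666, 0.1779, 0.3457]), array([0.0325, 0.0517, 0.0615]), array([0.0611, 0.0701, 0.0831])]
```

```bash
cat > go.py <<'E'
import numpy as np, sys
from rig import env
from scipy.spatial.transform import Rotation as R
O=np.array([.521,-.0094,.075]); B=R.from_euler("ZY",[1.1,-25],degrees=True).as_matrix()
def down(th):
    t=np.radians(th); y=np.array([np.cos(t),np.sin(t),0]); z=np.array([0,0,-1.]); return np.c_[np.cross(y,z),y,z]
def w(p,th): return np.array(p),down(th)          # world pose
def b(p,th): return O+B@np.array(p),B@down(th)    # bed pose: y-axis at th in bed plane
def rel(*goals):
    o=env.observe(); p,T=o["position"],o["tool_rot"]
    print("t",round(o["time_s"],2),"p",np.round(p,4),"F",np.round(o["ft_force"],1),"w",round(o["grip_width"],4),"bed",np.round(B.T@(p-O)*1000,1))
    for g,G in goals:
        print(np.round(np.r_[T.T@(g-p)*100,np.degrees(R.from_matrix(T.T@G).as_rotvec())],2).tolist())
E
python3 -c "
from go import *
print(B)
rel(w([.42,.0,.23],20),w([.6105,-.3273,.12],-42.3))"
```

```text
[[ 0.90614077 -0.01919744 -0.42254038]
 [ 0.01739879  0.99981571 -0.00811319]
 [ 0.42261826  0.          0.90630779]]
t 0.9 p [0.1242 0.5358 0.2313] F [ 0.5 -0.2  0. ] w 0.0856 bed [-284.   552.7  304.9]
[-40.92, -45.51, 0.13, 0.0, -0.0, 56.95]
[-66.87, -73.09, 11.13, 0.0, -0.0, 119.25]
```

>>> jog_arm(targets=[[-66.9,-73.1,2,0,0,119.2],[-66.9,-73.1,2,0,0,119.2],[-66.9,-73.1,2,0,0,119.2],[-66.9,-73.1,2,0,0,119.2],[-66.9,-73.1,2,0,0,119.2],[-66.9,-73.1,2,0,0,119.2],[-66.9,-73.1,2,0,0,119.2],[-66.9,-73.1,2,0,0,119.2]], hand=1)

```text
time_s: 1.57
position: [0.2883, 0.2437, 0.2248]
tool_rot: [[-0.331, 0.944, 0.001], [0.944, 0.331, 0.0], [0.0, 0.001, -1.0]]
ft_force: [0.7, 0.6, 0.1]
grip_width: 0.0852
gripper_force: 0.0
```

```bash
python3 -c "
from go import *
rel(w([.6105,-.3273,.2],-42.3))"
```

```text
t 1.57 p [0.2883 0.2437 0.2248] F [0.7 0.6 0.1] w 0.0852 bed [-143.2  257.5  232.1]
[-64.55, 11.51, 2.49, 0.05, -0.03, 61.63]
```

>>> jog_arm(targets=[[-64.5,11.5,2,0,0,61.6],[-64.5,11.5,2,0,0,61.6],[-64.5,11.5,2,0,0,61.6],[-64.5,11.5,2,0,0,61.6],[-64.5,11.5,2,0,0,61.6],[-64.5,11.5,2,0,0,61.6],[-64.5,11.5,2,0,0,61.6],[-64.5,11.5,2,0,0,61.6]])

```text
time_s: 2.23
position: [0.4539, -0.046, 0.2145]
tool_rot: [[0.616, 0.788, 0.001], [0.788, -0.616, -0.0], [0.0, 0.0, -1.0]]
ft_force: [0.9, -0.0, 0.4]
grip_width: 0.0854
gripper_force: 0.0
```

```bash
python3 -c "
from go import *
rel(w([.6105,-.3273,.15],-42.3))"
```

```text
t 2.23 p [ 0.4539 -0.046   0.2145] F [ 0.9 -0.   0.4] w 0.0854 bed [ -2.5 -35.3 155.1]
[-12.51, 29.67, 6.46, 0.03, -0.01, 4.27]
```

>>> jog_arm(targets=[[-12.5,29.7,6.4,0,0,4.3],[-12.5,29.7,6.4,0,0,4.3],[-12.5,29.7,6.4,0,0,4.3],[-12.5,29.7,6.4,0,0,4.3],[-12.5,29.7,6.4,0,0,4.3],[-12.5,29.7,6.4,0,0,4.3],[-12.5,29.7,6.4,0,0,4.3],[-12.5,29.7,6.4,0,0,4.3]])

```text
time_s: 2.9
position: [0.6127, -0.3264, 0.1495]
tool_rot: [[0.669, 0.743, -0.0], [0.743, -0.669, 0.0], [-0.0, -0.0, -1.0]]
ft_force: [-0.5, -0.4, -0.0]
grip_width: 0.0853
gripper_force: 0.0
```

>>> jog_arm(targets=[[0,0,0.2,0,0,0],[0,0,0.2,0,0,0],[0,0,0.2,0,0,0],[0,0,0.2,0,0,0]])

```text
time_s: 3.23
position: [0.612, -0.3231, 0.1493]
tool_rot: [[0.668, 0.744, 0.001], [0.744, -0.668, -0.0], [0.0, 0.001, -1.0]]
ft_force: [0.4, 0.3, -0.7]
grip_width: 0.0856
gripper_force: 0.0
```

Run:
```python
from h import *
from go import *
from m import rect
for c in("scene","top"):
    im=img(c);P=pts(im)
    m=(abs(P[...,0]-.6105)<.07)&(abs(P[...,1]+.327)<.07)&(abs(P[...,2]-.0355)<.005)
    print(c,m.sum(),rect(P[m][:,:2])[1:])
rel(w([.6105,-.3273,.15],-42.3),w([.6105,-.3273,.005],-42.3))
```

```text
scene 416 (array([ 0.6125, -0.3329]), array([0.0904, 0.0453]), 47.85)
top 0 (array([0., 0.]), array([0., 0.]), 0.0)
t 3.33 p [ 0.6121 -0.3231  0.1496] F [0.4 0.  0.4] w 0.0854 bed [ 108.6 -315.4   31.6]
[-0.42, 0.16, -0.04, 0.06, -0.01, 0.41]
[-0.42, 0.14, 14.46, 0.06, -0.01, 0.41]
```

>>> jog_arm(targets=[[-0.55,0.4,3,0,0,0.4],[-0.55,0.4,6,0,0,0.4],[-0.55,0.4,9,0,0,0.4],[-0.55,0.4,11.5,0,0,0.4],[-0.55,0.4,13.2,0,0,0.4],[-0.55,0.4,14.2,0,0,0.4],[-0.55,0.4,14.4,0,0,0.4],[-0.55,0.4,14.4,0,0,0.4]])

```text
time_s: 4.0
position: [0.6116, -0.3307, 0.005]
tool_rot: [[0.673, 0.739, 0.0], [0.739, -0.673, -0.0], [0.0, 0.001, -1.0]]
ft_force: [0.4, 0.8, 0.5]
grip_width: 0.0857
gripper_force: 0.0
```

>>> jog_arm(targets=[[0,0,0,0,0,0],[0,0,0,0,0,0],[0,0,0,0,0,0],[0,0,0,0,0,0],[0,0,0,0,0,0],[0,0,0,0,0,0],[0,0,0,0,0,0],[0,0,0,0,0,0]], hand=0, newtons=40)

```text
time_s: 4.67
position: [0.6119, -0.3313, 0.0057]
tool_rot: [[0.674, 0.739, 0.002], [0.739, -0.674, -0.001], [0.0, 0.002, -1.0]]
ft_force: [0.1, 0.5, 6.9]
grip_width: 0.0442
gripper_force: 42.8
```

>>> jog_arm(targets=[[0,0,-2,0,0,0],[0,0,-6,0,0,0],[0,0,-10,0,0,0],[0,0,-14,0,0,0],[0,0,-18,0,0,0],[0,0,-22,0,0,0],[0,0,-24,0,0,0],[0,0,-24,0,0,0]])

```text
time_s: 5.33
position: [0.6123, -0.3315, 0.2506]
tool_rot: [[0.673, 0.739, 0.008], [0.739, -0.673, -0.006], [0.001, 0.01, -1.0]]
ft_force: [0.5, 0.1, -1.3]
grip_width: 0.0446
gripper_force: 42.0
```

```bash
python3 -c "
from go import *
rel(b([.05,0,.13],-90))"
```

```text
t 5.33 p [ 0.6123 -0.3315  0.2506] F [ 0.5  0.1 -1.3] w 0.0446 bed [ 151.3 -323.8  123.1]
[17.0, -29.18, 3.38, -9.64, 23.33, 45.91]
```

>>> jog_arm(targets=[[2,-3.3,0.4,-1.2,2.9,5.7],[4,-7,0.8,-2.4,5.8,11.5],[6.3,-10.9,1.2,-3.6,8.7,17.2],[8.5,-14.6,1.7,-4.8,11.6,23],[10.6,-18.2,2.1,-6,14.6,28.7],[12.7,-21.9,2.5,-7.2,17.5,34.4],[14.9,-25.5,3,-8.4,20.4,40.2],[17,-29.2,3.4,-9.6,23.3,45.9]])

```text
time_s: 6.0
position: [0.511, -0.0157, 0.21]
tool_rot: [[0.91, 0.013, 0.415], [0.008, -1.0, 0.014], [0.416, -0.009, -0.91]]
ft_force: [2.3, 1.0, -1.5]
grip_width: 0.0444
gripper_force: 42.0
```

>>> jog_arm(targets=[[0,0,0,0,0,0],[0,0,0,0,0,0],[0,0,0,0,0,0]])

```text
time_s: 6.25
position: [0.5128, -0.0172, 0.2109]
tool_rot: [[0.91, 0.021, 0.414], [0.016, -1.0, 0.014], [0.414, -0.006, -0.91]]
ft_force: [0.1, -0.3, -2.6]
grip_width: 0.0445
gripper_force: 42.0
```

```bash
cat > blk.py <<'E'
from h import *
from go import *
from m import rect
# offsets of block / vice in the two cameras, in bed frame (per-camera biases removed with vice origins)
Oc={"scene":np.array([.5218,-.0121,.075]),"top":np.array([.520,-.0067,.075])}
def look(lo,hi,name=None,box=None,k=5):
    for c in("scene","top"):
        im=img(c);P=(pts(im)-Oc[c])@B
        f=im["frame"].astype(int)
        hsv=cv2.cvtColor(im["frame"],cv2.COLOR_RGB2HSV)
        m=(P[...,2]>lo)&(P[...,2]<hi)&(abs(P[...,1])<.06)&(P[...,0]>-.03)&(P[...,0]<.14)&(hsv[...,1]>75)
        if m.sum()>20: print(c,m.sum(),"N",np.round(np.percentile(P[m][:,2],[5,50,95])*1000,1),"x",np.round(np.percentile(P[m][:,0],[1,99])*1000,1),"y",np.round(np.percentile(P[m][:,1],[1,99])*1000,1),rect(P[m][:,:2])[1:])
        if name and c in name: save(im,name,box,k)
E
python3 -c "
from blk import *
look(.1,.2,'scene_h.png',(120,240,190,310))
rel(b([.05,0,.13],-90))"
```

```text
scene 375 N [130.8 154.6 158.8] x [ 5.6 94.8] y [-37.5  14. ] (array([ 0.0506, -0.0095]), array([0.0902, 0.0574]), 0.4)
top 244 N [134.7 156.2 160.6] x [56.4 97.1] y [-32.2  11.6] (array([ 0.0763, -0.0103]), array([0.044 , 0.0432]), 89.9)
t 6.35 p [ 0.5134 -0.0182  0.2111] F [-0.3  0.2 -1. ] w 0.0444 bed [ 50.5  -8.7 126.6]
[-0.05, -0.87, -0.33, -0.32, 0.5, -0.18]
```

View pics/scene_h.png

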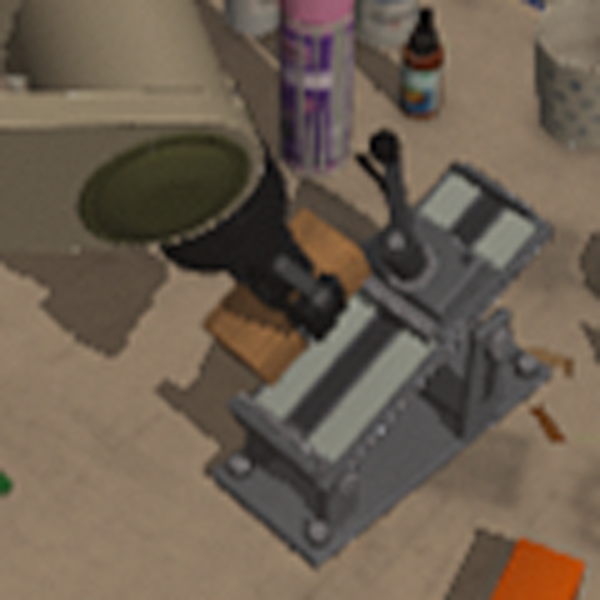

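```bash
python3 -c "
from go import *
rel(b([.0495,0.001,.05],-90),b([.0495,.001,.012],-90))"
```

```text
t 6.35 p [ 0.5134 -0.0182  0.2111] F [-0.3  0.2 -1. ] w 0.0444 bed [ 50.5  -8.7 126.6]
[-0.03, -0.93, 7.67, -0.32, 0.5, -0.18]
[-0.0, -0.91, 11.47, -0.32, 0.5, -0.18]
```

>>> jog_arm(targets=[[0,-0.4,1,-0.3,0.5,-0.2],[0,-0.9,3,-0.3,0.5,-0.2],[0,-0.9,5,-0.3,0.5,-0.2],[0,-0.9,7,-0.3,0.5,-0.2],[0,-0.9,7.6,-0.3,0.5,-0.2],[0,-0.9,7.6,-0.3,0.5,-0.2],[0,-0.9,7.6,-0.3,0.5,-0.2],[0,-0.9,7.6,-0.3,0.5,-0.2]])

```text
time_s: 7.02
position: [0.5445, -0.0077, 0.1432]
tool_rot: [[0.905, 0.02, 0.424], [0.018, -1.0, 0.008], [0.424, 0.0, -0.906]]
ft_force: [-0.0, -1.0, -1.1]
grip_width: 0.0444
gripper_force: 41.9
```

```bash
python3 -c "
from blk import *
look(.065,.095)
rel(b([.0495,0.001,.05],-90),b([.0495,.001,.012],-90))"
```

```text
scene 279 N [69.3 80.3 83.7] x [ 5.8 94.7] y [-22.6  22.2] (array([0.0507, 0.0004]), array([0.0474, 0.0904]), 89.63)
top 197 N [71.8 82.3 85.9] x [56.7 96.3] y [-21.8  21.5] (array([ 0.0763, -0.0001]), array([0.0438, 0.0405]), 89.58)
t 7.12 p [ 0.5444 -0.0075  0.1433] F [-0.1  0.7 -1.7] w 0.0447 bed [50.1  1.5 52. ]
[-0.06, 0.05, 0.2, -0.01, -0.11, 0.05]
[-0.07, 0.05, 4.0, -0.01, -0.11, 0.05]
```

>>> jog_arm(targets=[[-0.1,0,1,0,0,0],[-0.1,0,2,0,0,0],[-0.1,0,3,0,0,0],[-0.1,0,3.6,0,0,0],[-0.1,0,4,0,0,0],[-0.1,0,4.2,0,0,0],[-0.1,0,4.2,0,0,0],[-0.1,0,4.2,0,0,0]])

```text
time_s: 7.78
position: [0.5611, -0.0068, 0.1038]
tool_rot: [[0.906, 0.02, 0.423], [0.018, -1.0, 0.009], [0.423, -0.0, -0.906]]
ft_force: [-0.4, -0.4, -1.4]
grip_width: 0.0444
gripper_force: 42.1
```

```bash
python3 -c "
from go import *
rel(b([.044,0.001,.006],-90))"
```

```text
t 7.78 p [ 0.5611 -0.0068  0.1038] F [-0.4 -0.4 -1.4] w 0.0444 bed [48.6  1.8  9.1]
[-0.46, 0.08, 0.31, -0.05, -0.02, 0.05]
```

Now descend in small steps, watching for contact.

>>> jog_arm(targets=[[0,0,0.1,0,0,0],[0,0,0.2,0,0,0],[0,0,0.3,0,0,0],[0,0,0.35,0,0,0],[0,0,0.35,0,0,0]])

```text
time_s: 8.2
position: [0.5625, -0.0068, 0.1005]
tool_rot: [[0.906, 0.02, 0.423], [0.018, -1.0, 0.009], [0.423, -0.0, -0.906]]
ft_force: [0.6, 0.6, -0.8]
grip_width: 0.0448
gripper_force: 42.1
```

>>> jog_arm(targets=[[0,0,0.08,0,0,0],[0,0,0.15,0,0,0],[0,0,0.15,0,0,0]])

```text
time_s: 8.45
position: [0.5627, -0.0068, 0.1004]
tool_rot: [[0.906, 0.021, 0.424], [0.019, -1.0, 0.009], [0.424, 0.0, -0.906]]
ft_force: [-12.3, -1.4, 14.1]
grip_width: 0.0438
gripper_force: 44.3
```

>>> jog_arm(targets=[[0,0,-0.1,0,0,0],[-0.1,0,-0.1,0,0,0],[-0.2,0,-0.1,0,0,0],[-0.3,0,-0.1,0,0,0],[-0.3,0,-0.1,0,0,0]])

```text
time_s: 8.87
position: [0.5608, -0.0071, 0.0996]
tool_rot: [[0.905, 0.02, 0.425], [0.018, -1.0, 0.008], [0.425, 0.0, -0.905]]
ft_force: [0.4, -0.1, 5.3]
grip_width: 0.0444
gripper_force: 42.8
```

>>> jog_arm(targets=[[-0.05,0,0,0,0,0],[-0.1,0,0,0,0,0],[-0.1,0,0,0,0,0]])

```text
time_s: 9.12
position: [0.56, -0.0071, 0.0992]
tool_rot: [[0.905, 0.02, 0.425], [0.018, -1.0, 0.008], [0.425, 0.0, -0.905]]
ft_force: [0.1, 0.2, 5.2]
grip_width: 0.0443
gripper_force: 42.8
```

>>> jog_arm(targets=[[-0.05,0,0,0,0,0],[-0.1,0,0,0,0,0],[-0.1,0,0,0,0,0]])

```text
time_s: 9.37
position: [0.5591, -0.0072, 0.0988]
tool_rot: [[0.905, 0.02, 0.425], [0.018, -1.0, 0.008], [0.425, 0.0, -0.905]]
ft_force: [0.6, -0.1, 6.2]
grip_width: 0.0443
gripper_force: 42.8
```

>>> jog_arm(targets=[[-0.05,0,0,0,0,0],[-0.1,0,0,0,0,0],[-0.1,0,0,0,0,0]])

```text
time_s: 9.62
position: [0.559, -0.0073, 0.0988]
tool_rot: [[0.904, 0.019, 0.427], [0.018, -1.0, 0.008], [0.427, 0.0, -0.904]]
ft_force: [3.7, 1.6, 5.9]
grip_width: 0.0444
gripper_force: 42.6
```

Resistance is felt. One more nudge to confirm it is home.

>>> jog_arm(targets=[[-0.05,0,0,0,0,0],[-0.1,0,0,0,0,0],[-0.1,0,0,0,0,0]])

```text
time_s: 9.87
position: [0.559, -0.0073, 0.099]
tool_rot: [[0.903, 0.019, 0.429], [0.017, -1.0, 0.008], [0.429, 0.0, -0.903]]
ft_force: [6.9, 4.0, 5.8]
grip_width: 0.0442
gripper_force: 42.4
```

```bash
python3 -c "
from blk import *
look(.025,.045)
rel(b([.044,0.001,.006],-90))"
```

```text
scene 239 N [30.2 34.3 37.4] x [ 1.  89.2] y [-22.3  22.9] (array([0.045 , 0.0002]), array([0.0475, 0.0898]), 89.6)
top 174 N [31.2 35.6 39.9] x [49.6 91. ] y [-22.5  19.3] (array([ 0.0702, -0.0016]), array([0.0426, 0.042 ]), 0.1)
t 9.97 p [ 0.559  -0.0073  0.099 ] F [7.  2.3 5.7] w 0.0443 bed [44.6  1.3  5.7]
[-0.06, 0.03, -0.03, 0.03, -0.41, -0.0]
```

>>> jog_arm(targets=[[0,0,0,0,0,0],[0,0,0,0,0,0],[0,0,0,0,0,0],[0,0,0,0,0,0],[0,0,0,0,0,0],[0,0,-1,0,0,0],[0,0,-3,0,0,0],[0,0,-6,0,0,0]], hand=1)

```text
time_s: 10.63
position: [0.53, -0.0074, 0.1509]
tool_rot: [[0.908, 0.02, 0.419], [0.018, -1.0, 0.01], [0.419, -0.001, -0.908]]
ft_force: [-0.4, 0.0, 0.7]
grip_width: 0.0853
gripper_force: 0.0
```

>>> jog_arm(targets=[[0,0,-3,0,0,0],[0,0,-6,0,0,0],[0,0,-6,0,0,0],[0,0,-6,0,0,0]], hand=0)

```text
time_s: 10.97
position: [0.5055, -0.0081, 0.2077]
tool_rot: [[0.905, 0.02, 0.426], [0.019, -1.0, 0.008], [0.426, 0.001, -0.905]]
ft_force: [0.1, -0.1, -0.8]
grip_width: 0.0387
gripper_force: 0.0
```

```bash
python3 -c "
from blk import *
look(.025,.045,'top_p.png',(120,240,190,310))
rel(b([.195,-.006,.13],-90),b([.175,-.006,.053],-90))"
```

```text
scene 399 N [28.5 33.8 36.8] x [ 1.2 89. ] y [-22.4  22.9] (array([0.0454, 0.0008]), array([0.0898, 0.0473]), 1.06)
top 338 N [30.7 35.5 39.5] x [ 8.1 90.2] y [-22.6  19.4] (array([ 0.0484, -0.0016]), array([0.0421, 0.0864]), 89.83)
t 11.07 p [ 0.5053 -0.008   0.2054] F [0.2 0.2 0.1] w 0.0233 bed [ 41.    1.7 124.8]
[15.4, 0.78, -0.53, -0.06, 0.03, 0.03]
[13.41, 0.79, 7.17, -0.06, 0.03, 0.03]
```

View pics/top_p.png

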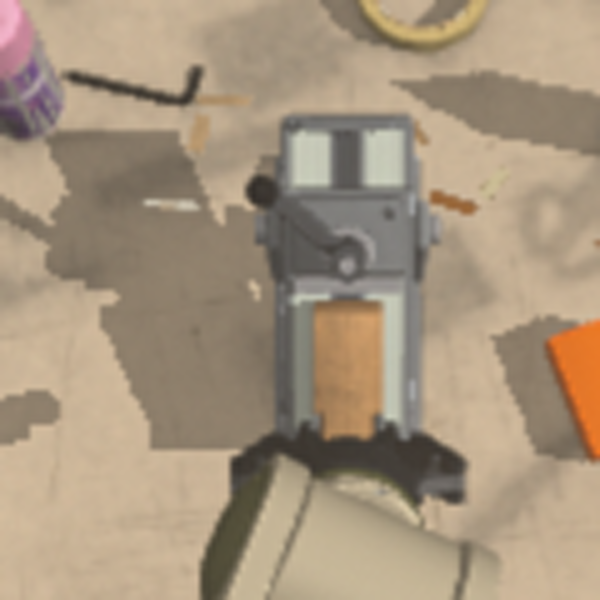

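>>> jog_arm(targets=[[3,0.2,-0.5,0,0,0],[6.5,0.5,-0.5,0,0,0],[10,0.8,-0.5,0,0,0],[12.9,1,-0.5,0,0,0],[12.9,1,-0.5,0,0,0],[12.9,1,1,0,0,0],[12.9,1,3,0,0,0],[12.9,1,3,0,0,0]])

```text
time_s: 11.73
position: [0.6345, -0.015, 0.2278]
tool_rot: [[0.91, 0.021, 0.415], [0.018, -1.0, 0.011], [0.415, -0.003, -0.91]]
ft_force: [0.1, 0.9, -0.4]
grip_width: 0.0002
gripper_force: 0.0
```

```bash
python3 -c "
from go import *
rel(b([.17,-.008,.0525],-90))"
```

```text
t 11.73 p [ 0.6345 -0.015   0.2278] F [ 0.1  0.9 -0.4] w 0.0002 bed [167.3  -7.8  90.5]
[0.3, 0.03, 3.8, -0.18, 0.48, 0.0]
```

>>> jog_arm(targets=[[0.3,0,1,0,0.5,0],[0.3,0,2,0,0.5,0],[0.3,0,3,0,0.5,0],[0.3,0,3.6,0,0.5,0],[0.3,0,3.8,0,0.5,0],[0.3,0,3.8,0,0.5,0],[0.3,0,3.8,0,0.5,0]])

```text
time_s: 12.32
position: [0.6542, -0.015, 0.2004]
tool_rot: [[0.902, 0.02, 0.431], [0.018, -1.0, 0.009], [0.431, -0.0, -0.902]]
ft_force: [0.8, 0.4, -0.2]
grip_width: 0.0001
gripper_force: 0.0
```

```bash
python3 -c "
from blk import *
im=img('scene'); save(im,'scene_hub.png',(100,220,210,330),5)
rel(b([.157,-.008,.0525],-90))"
```

```text
t 12.37 p [ 0.6543 -0.015   0.2006] F [-0.5 -0.7  0.1] w 0.0003 bed [173.7  -8.2  57.6]
[-1.68, -0.02, 0.49, -0.04, -0.55, 0.05]
```

View pics/scene_hub.png

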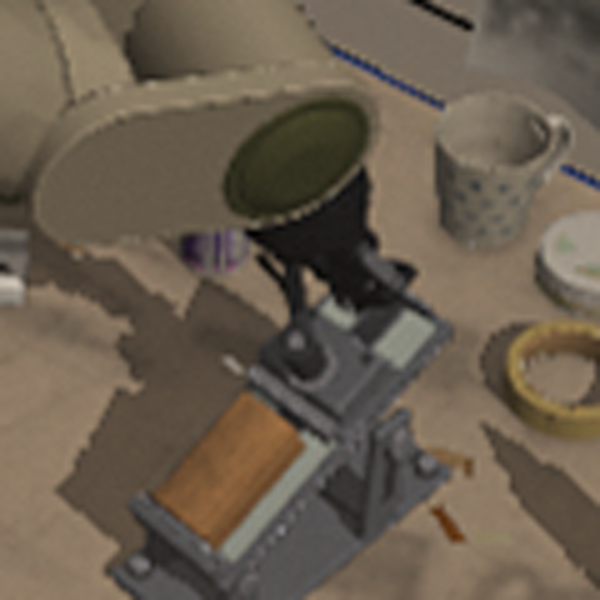

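The picture shows the shut fingers behind the hub (about (310,350) in the crop), with the block seated and a small gap up to the jaw. Approaching the hub.

>>> jog_arm(targets=[[-0.4,0,0.4,0,-0.5,0],[-0.8,0,0.5,0,-0.5,0],[-1.2,0,0.5,0,-0.5,0],[-1.7,0,0.5,0,-0.5,0],[-1.7,0,0.5,0,-0.5,0]])

```text
time_s: 12.78
position: [0.64, -0.0151, 0.1877]
tool_rot: [[0.907, 0.02, 0.422], [0.018, -1.0, 0.009], [0.422, -0.001, -0.907]]
ft_force: [-0.4, -0.1, -0.4]
grip_width: -0.0003
gripper_force: 0.0
```

>>> jog_arm(targets=[[-0.1,0,0,0,0,0],[-0.2,0,0,0,0,0],[-0.3,0,0,0,0,0],[-0.4,0,0,0,0,0]])

```text
time_s: 13.12
position: [0.6374, -0.0153, 0.1866]
tool_rot: [[0.906, 0.02, 0.423], [0.018, -1.0, 0.009], [0.423, -0.0, -0.906]]
ft_force: [-0.5, 0.4, 1.0]
grip_width: -0.0004
gripper_force: 0.0
```

```bash
python3 -c "
from go import *
rel(b([.157,-.008,.0525],-90))"
```

```text
t 13.12 p [ 0.6374 -0.0153  0.1866] F [-0.5  0.4  1. ] w -0.0004 bed [152.5  -8.1  52. ]
[0.45, -0.01, -0.05, -0.05, -0.03, 0.05]
```

>>> jog_arm(targets=[[-0.1,0,0,0,0,0],[-0.2,0,0,0,0,0],[-0.3,0,0,0,0,0],[-0.3,0,0,0,0,0]])

```text
time_s: 13.45
position: [0.6353, -0.0154, 0.1858]
tool_rot: [[0.905, 0.02, 0.425], [0.018, -1.0, 0.009], [0.425, -0.0, -0.905]]
ft_force: [3.6, 0.9, -0.6]
grip_width: 0.0001
gripper_force: 1.8
```

>>> jog_arm(targets=[[-0.1,0,0,0,0,0],[-0.2,0,0,0,0,0],[-0.3,0,0,0,0,0],[-0.3,0,0,0,0,0]])

```text
time_s: 13.78
position: [0.6325, -0.0155, 0.1845]
tool_rot: [[0.905, 0.02, 0.424], [0.018, -1.0, 0.009], [0.425, -0.0, -0.905]]
ft_force: [5.3, 0.8, 0.8]
grip_width: 0.0001
gripper_force: 2.1
```

>>> jog_arm(targets=[[-0.1,0,0,0,0,0],[-0.2,0,0,0,0,0],[-0.3,0,0,0,0,0],[-0.3,0,0,0,0,0]])

```text
time_s: 14.12
position: [0.6296, -0.0155, 0.1831]
tool_rot: [[0.905, 0.02, 0.424], [0.018, -1.0, 0.009], [0.424, -0.0, -0.906]]
ft_force: [5.0, 0.7, 0.2]
grip_width: 0.0001
gripper_force: 2.1
```

>>> jog_arm(targets=[[-0.1,0,0,0,0,0],[-0.15,0,0,0,0,0],[-0.15,0,0,0,0,0]])

```text
time_s: 14.37
position: [0.6281, -0.0156, 0.1824]
tool_rot: [[0.906, 0.02, 0.424], [0.018, -1.0, 0.009], [0.424, -0.0, -0.906]]
ft_force: [4.9, 0.7, 1.1]
grip_width: 0.0002
gripper_force: 2.2
```

```bash
python3 -c "
from go import *
rel()"
```

```text
t 14.37 p [ 0.6281 -0.0156  0.1824] F [4.9 0.7 1.1] w 0.0002 bed [142.4  -8.2  52.1]
```

>>> jog_arm(targets=[[-0.05,0,0,0,0,0],[-0.1,0,0,0,0,0],[-0.1,0,0,0,0,0]])

```text
time_s: 14.62
position: [0.627, -0.0156, 0.1818]
tool_rot: [[0.906, 0.02, 0.423], [0.018, -1.0, 0.009], [0.423, -0.0, -0.906]]
ft_force: [4.8, 0.9, 1.8]
grip_width: 0.0001
gripper_force: 2.2
```

>>> jog_arm(targets=[[-0.05,0,0,0,0,0],[-0.1,0,0,0,0,0],[-0.1,0,0,0,0,0]])

```text
time_s: 14.87
position: [0.6263, -0.0156, 0.1815]
tool_rot: [[0.906, 0.02, 0.424], [0.018, -1.0, 0.009], [0.424, -0.0, -0.906]]
ft_force: [5.7, 0.1, 1.6]
grip_width: -0.0001
gripper_force: 2.7
```

>>> jog_arm(targets=[[-0.05,0,0,0,0,0],[-0.05,0,0,0,0,0]])

```text
time_s: 15.03
position: [0.6261, -0.0156, 0.1815]
tool_rot: [[0.905, 0.02, 0.424], [0.018, -1.0, 0.009], [0.424, -0.0, -0.906]]
ft_force: [5.7, 1.4, 1.9]
grip_width: 0.0001
gripper_force: 3.0
```

>>> jog_arm(targets=[[-0.05,0,0,0,0,0],[-0.05,0,0,0,0,0]])

```text
time_s: 15.2
position: [0.6258, -0.0156, 0.1814]
tool_rot: [[0.905, 0.02, 0.425], [0.018, -1.0, 0.009], [0.425, -0.0, -0.905]]
ft_force: [6.5, 1.6, 1.9]
grip_width: 0.0003
gripper_force: 3.4
```

>>> jog_arm(targets=[[-0.05,0,0,0,0,0],[-0.1,0,0,0,0,0],[-0.1,0,0,0,0,0]])

```text
time_s: 15.45
position: [0.6253, -0.0157, 0.1812]
tool_rot: [[0.905, 0.02, 0.426], [0.018, -1.0, 0.009], [0.426, -0.0, -0.905]]
ft_force: [8.7, 0.9, 1.9]
grip_width: 0.0
gripper_force: 4.1
```

```bash
python3 -c "
from blk import *
look(.025,.045)
rel()"
```

```text
scene 395 N [29.5 34.  37.4] x [ 1.5 89.5] y [-22.5  23.2] (array([0.046 , 0.0002]), array([0.0909, 0.0471]), 0.09)
top 22 N [31.  35.2 37.9] x [ 1.8 12.6] y [-9.1 19.5] (array([0.0034, 0.0064]), array([0.0311, 0.0099]), 70.89)
t 15.55 p [ 0.6253 -0.0157  0.1812] F [8.9 1.8 1.5] w 0.0003 bed [139.3  -8.3  52.3]
```

>>> jog_arm(targets=[[0.5,0,0,0,0,0],[1.2,0,0,0,0,0],[2,0,-0.5,0,0,0],[2.5,0,-2,0,0,0],[2.5,0,-4.5,0,0,0],[2.5,0,-7,0,0,0],[2.5,0,-7,0,0,0]])

```text
time_s: 16.13
position: [0.6172, -0.0159, 0.2589]
tool_rot: [[0.904, 0.021, 0.427], [0.019, -1.0, 0.007], [0.427, 0.001, -0.904]]
ft_force: [0.8, 0.0, 0.9]
grip_width: 0.0001
gripper_force: 0.0
```

```bash
cat > k.py <<'E'
from blk import *
def knob():
    for c in("scene","top"):
        im=img(c);P=(pts(im)-Oc[c])@B; s=im["frame"].max(2)
        for n,lo in(("knob",.064),("hubtop",.058)):
            m=(P[...,2]>lo)&(P[...,2]<(.077 if n=="knob" else .068))&(P[...,0]>.07)&(P[...,0]<.21)
            m&=(P[...,1]>.03)&(P[...,1]<.09) if n=="knob" else abs(P[...,1])<.02
            if m.sum()>3: print(c,n,m.sum(),np.round(np.percentile(P[m],[5,50,95],axis=0)*1000,1).tolist())
E
python3 -c "
from k import *
knob()
rel(b([.168,.0486,.115],-46))"
```

```text
scene knob 26 [[154.2, 46.4, 64.5], [161.0, 51.2, 69.6], [168.8, 58.5, 73.2]]
scene hubtop 42 [[107.6, -9.9, 59.5], [116.2, -0.6, 64.2], [125.4, 9.3, 67.3]]
top knob 32 [[156.7, 44.6, 65.0], [164.9, 52.0, 70.4], [171.3, 59.6, 75.2]]
t 16.23 p [ 0.617  -0.0158  0.2548] F [-0.9 -0.1 -0.4] w -0.0003 bed [162.9  -8.2 122.4]
[0.52, -5.68, 0.75, -0.03, -0.02, -43.94]
```

>>> jog_arm(targets=[[0.2,-1,0,0,0,-7],[0.2,-2,0,0,0,-14],[0.2,-3,0,0,0,-21],[0.2,-4,0,0,0,-28],[0.2,-5,0,0,0,-35],[0.2,-5.8,0.5,0,0,-42],[0.2,-5.8,0.7,0,0,-44],[0.2,-5.8,0.7,0,0,-44]], hand=0.6)

```text
time_s: 16.9
position: [0.6205, 0.0429, 0.2466]
tool_rot: [[0.638, 0.647, 0.419], [0.709, -0.705, 0.01], [0.302, 0.291, -0.908]]
ft_force: [0.2, 0.5, -0.7]
grip_width: 0.0512
gripper_force: 0.0
```

```bash
python3 -c "
from go import *
rel(b([.165,.050,.051],-46))"
```

```text
t 16.9 p [0.6205 0.0429 0.2466] F [ 0.2  0.5 -0.7] w 0.0512 bed [163.6  50.4 113.1]
[0.09, 0.15, 6.21, -0.24, 0.1, 0.15]
```

>>> jog_arm(targets=[[0.1,0.1,1.5,0,0,0],[0.1,0.1,3,0,0,0],[0.1,0.1,4.5,0,0,0],[0.1,0.1,5.5,0,0,0],[0.1,0.1,6,0,0,0],[0.1,0.1,6.2,0,0,0],[0.1,0.1,6.2,0,0,0]])

```text
time_s: 17.48
position: [0.6484, 0.0428, 0.1931]
tool_rot: [[0.638, 0.644, 0.422], [0.707, -0.707, 0.009], [0.304, 0.293, -0.906]]
ft_force: [0.8, -0.0, 0.1]
grip_width: 0.0511
gripper_force: 0.0
```

```bash
python3 -c "
from blk import *
im=img('scene'); save(im,'scene_k.png',(100,220,210,330),5)
rel(b([.165,.050,.051],-46))"
```

```text
t 17.53 p [0.6484 0.0428 0.1937] F [-0.  -0.5  0.3] w 0.0511 bed [166.6  49.8  53.3]
[-0.1, -0.12, 0.23, -0.01, -0.05, 0.03]
```

View pics/scene_k.png

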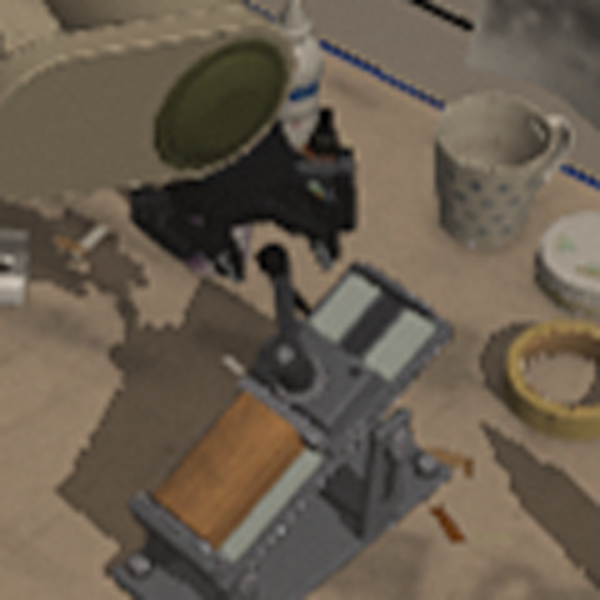

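The black knob (crop (270,258)) stands midway between the open fingers, and the block is seated against the pad. Closing on the knob.

>>> jog_arm(targets=[[0,0,0.2,0,0,0],[0,0,0.2,0,0,0],[0,0,0.2,0,0,0],[0,0,0.2,0,0,0],[0,0,0.2,0,0,0],[0,0,0.2,0,0,0]], hand=0, newtons=20)

```text
time_s: 18.03
position: [0.6493, 0.0431, 0.192]
tool_rot: [[0.637, 0.644, 0.423], [0.708, -0.706, 0.009], [0.305, 0.294, -0.906]]
ft_force: [-2.0, 1.3, 3.0]
grip_width: 0.0186
gripper_force: 19.6
```

Run:
```python
from go import *
o=env.observe(); p=B.T@(o["position"]-O); H=np.array([.1167,-.0003])
v=p[:2]-H; print("r",np.hypot(*v),"ang from x",np.degrees(np.arctan2(v[1],v[0])))
a0=np.degrees(np.arctan2(v[1],v[0]))
g=[]
for d in range(6,97,6):
    a=np.radians(a0+d); g.append(b([H[0]+.07*np.cos(a),H[1]+.07*np.sin(a),p[2]],-46+d))
rel(*g)
```

```text
r 0.07085804877022508 ang from x 45.26399767897411
t 18.03 p [0.6493 0.0431 0.192 ] F [-2.   1.3  3. ] w 0.0186 bed [166.6  50.   51.4]
[-0.14, -0.73, -0.0, -0.01, -0.08, -5.95]
[-0.27, -1.45, -0.0, -0.0, -0.08, -11.95]
[-0.47, -2.15, -0.0, 0.0, -0.08, -17.95]
[-0.75, -2.83, -0.0, 0.0, -0.08, -23.95]
[-1.1, -3.48, -0.0, 0.01, -0.08, -29.95]
[-1.51, -4.08, -0.0, 0.01, -0.08, -35.95]
[-1.98, -4.64, -0.0, 0.02, -0.08, -41.95]
[-2.51, -5.15, -0.0, 0.02, -0.08, -47.95]
[-3.09, -5.6, -0.0, 0.03, -0.08, -53.95]
[-3.71, -5.98, -0.0, 0.03, -0.08, -59.95]
[-4.37, -6.3, -0.0, 0.04, -0.08, -65.95]
[-5.06, -6.55, -0.01, 0.04, -0.08, -71.95]
[-5.77, -6.73, -0.01, 0.04, -0.08, -77.95]
[-6.5, -6.83, -0.01, 0.05, -0.07, -83.95]
[-7.23, -6.85, -0.01, 0.05, -0.07, -89.95]
[-7.96, -6.79, -0.01, 0.06, -0.07, -95.95]
```

>>> jog_arm(targets=[[-0.1,-0.7,0,0,0,-6],[-0.2,-1.4,0,0,0,-12],[-0.4,-2.1,0,0,0,-18],[-0.7,-2.8,0,0,0,-24],[-1.1,-3.5,0,0,0,-30],[-1.5,-4.1,0,0,0,-36],[-2,-4.6,0,0,0,-42],[-2,-4.6,0,0,0,-42]])

```text
time_s: 18.7
position: [0.6063, 0.0624, 0.1723]
tool_rot: [[0.037, 0.905, 0.424], [0.999, -0.046, 0.011], [0.029, 0.423, -0.906]]
ft_force: [-0.7, 8.8, 4.4]
grip_width: 0.0184
gripper_force: 19.7
```

```bash
cat > arc.py <<'E'
from go import *
o=env.observe(); p=B.T@(o["position"]-O); H=np.array([.1167,-.0003]); y=B.T@o["tool_rot"][:,1]; th=np.degrees(np.arctan2(y[1],y[0]))
v=p[:2]-H; a0=np.degrees(np.arctan2(v[1],v[0])); print("r",np.hypot(*v),"ang",a0,"th",th,"Fbed",B.T@o["ft_force"],o["gripper_force"])
g=[]
for d in (6,12,18,24,30,36,42):
    a=np.radians(a0+d); g.append(b([H[0]+.07*np.cos(a),H[1]+.07*np.sin(a),p[2]],th+d))
rel(*g)
E
python3 arc.py
```

```text
r 0.07055927087979945 ang 87.585390890806 th -3.617948611842651 Fbed [1.43105639 8.77208559 4.22130569] 19.66656438249629
t 18.7 p [0.6063 0.0624 0.1723] F [-0.7  8.8  4.4] w 0.0184 bed [119.7  70.2  51.5]
[-0.11, -0.73, -0.0, 0.07, -0.15, -6.0]
[-0.24, -1.45, -0.0, 0.08, -0.15, -12.0]
[-0.44, -2.15, -0.0, 0.08, -0.14, -18.0]
[-0.72, -2.83, -0.0, 0.09, -0.14, -24.0]
[-1.07, -3.48, -0.01, 0.1, -0.13, -30.0]
[-1.48, -4.08, -0.01, 0.11, -0.13, -36.0]
[-1.95, -4.64, -0.01, 0.11, -0.12, -42.0]
```

>>> jog_arm(targets=[[0,-0.7,0,0,0,-6],[-0.1,-1.4,0,0,0,-12],[-0.3,-2.1,0,0,0,-18],[-0.6,-2.8,0,0,0,-24],[-0.9,-3.4,0,0,0,-29],[-0.9,-3.4,0,0,0,-29]])

```text
time_s: 19.2
position: [0.5757, 0.0538, 0.1578]
tool_rot: [[-0.404, 0.811, 0.424], [0.897, 0.442, 0.009], [-0.181, 0.384, -0.905]]
ft_force: [0.3, 2.0, 2.9]
grip_width: 0.0183
gripper_force: 20.0
```

```bash
python3 arc.py
```

```text
r 0.0697189952149894 ang 116.39445838353205 th 25.248886744308717 Fbed [1.52210361 1.98886843 2.48917471] 19.968626610379943
t 19.2 p [0.5757 0.0538 0.1578] F [0.3 2.  2.9] w 0.0183 bed [85.7 62.2 51.4]
[-0.02, -0.73, -0.0, 0.11, 0.03, -6.0]
[-0.15, -1.45, -0.0, 0.11, 0.03, -12.0]
[-0.36, -2.16, -0.0, 0.11, 0.04, -18.0]
[-0.63, -2.84, -0.01, 0.11, 0.05, -24.0]
[-0.98, -3.48, -0.01, 0.1, 0.05, -30.0]
[-1.39, -4.09, -0.01, 0.1, 0.06, -36.0]
[-1.86, -4.65, -0.01, 0.1, 0.06, -42.0]
```

Nearly there. Going on until the end stop is felt.

>>> jog_arm(targets=[[0,-0.4,0,0,0,-3],[0,-0.7,0,0,0,-6],[-0.1,-0.9,0,0,0,-8],[-0.1,-0.9,0,0,0,-8]])

```text
time_s: 19.53
position: [0.5701, 0.0496, 0.1553]
tool_rot: [[-0.509, 0.748, 0.426], [0.83, 0.558, 0.01], [-0.23, 0.358, -0.905]]
ft_force: [3.7, 5.4, 2.3]
grip_width: 0.0187
gripper_force: 19.9
```

```bash
python3 arc.py
```

```text
r 0.06925670811188091 ang 122.57266104952673 th 32.938922948295364 Fbed [4.45828066 5.28062884 0.45192404] 19.864443698170362
t 19.53 p [0.5701 0.0496 0.1553] F [3.7 5.4 2.3] w 0.0187 bed [79.4 58.1 51.5]
[0.04, -0.73, -0.0, 0.24, 0.06, -6.0]
[-0.07, -1.46, -0.01, 0.23, 0.07, -12.0]
[-0.25, -2.16, -0.01, 0.23, 0.08, -18.0]
[-0.51, -2.85, -0.01, 0.23, 0.09, -24.0]
[-0.84, -3.51, -0.01, 0.22, 0.1, -30.0]
[-1.24, -4.12, -0.02, 0.22, 0.12, -36.0]
[-1.69, -4.69, -0.02, 0.21, 0.13, -42.0]
```

>>> jog_arm(targets=[[0,-0.2,0,0,0,-1],[0,-0.3,0,0,0,-1],[0,-0.3,0,0,0,-1]])

```text
time_s: 19.78
position: [0.5695, 0.049, 0.1553]
tool_rot: [[-0.519, 0.739, 0.43], [0.821, 0.571, 0.011], [-0.237, 0.359, -0.903]]
ft_force: [11.1, 15.4, 2.2]
grip_width: 0.0187
gripper_force: 20.3
```

```bash
python3 arc.py | head -2
```

```text
r 0.06905153792005418 ang 123.16400586946463 th 33.79987289713069 Fbed [11.28945188 15.15977038 -2.81579958] 20.326100625843537
t 19.78 p [0.5695 0.049  0.1553] F [11.1 15.4  2.2] w 0.0187 bed [78.9 57.5 51.8]
```

>>> jog_arm(targets=[[0,0,0,0,0,0],[0,0.2,0,0,0,0],[0,0.2,0,0,0,0],[0,0.2,0,0,0,0],[0,0.2,-1,0,0,0],[0,0.2,-4,0,0,0],[0,0.2,-8,0,0,0],[0,0.2,-12,0,0,0]], hand=0.6)

```text
time_s: 20.45
position: [0.5159, 0.0474, 0.2636]
tool_rot: [[-0.523, 0.741, 0.421], [0.819, 0.573, 0.009], [-0.235, 0.35, -0.907]]
ft_force: [-0.2, 0.1, 0.3]
grip_width: 0.0512
gripper_force: 0.0
```

>>> jog_arm(targets=[[4,0,-4,0,0,0],[8,0,-6,0,0,0],[12,0,-6,0,0,0],[16,0,-6,0,0,0],[18,0,-6,0,0,0],[18,0,-6,0,0,0]])

```text
time_s: 20.95
position: [0.3937, 0.1975, 0.2738]
tool_rot: [[-0.528, 0.738, 0.421], [0.816, 0.577, 0.012], [-0.235, 0.35, -0.907]]
ft_force: [-0.7, 0.6, -0.8]
grip_width: 0.0515
gripper_force: 0.0
```

```bash
python3 -c "
from k import *
look(.025,.045,'scene_f.png',(120,240,190,310))
knob(); rel()"
```

```text
scene 399 N [28.9 33.9 36.8] x [ 1.4 89.7] y [-22.2  24. ] (array([0.0456, 0.0128]), array([0.0912, 0.071 ]), 0.04)
top 378 N [31.5 35.7 40.2] x [ 2.4 90.4] y [-22.7  19.4] (array([ 0.0465, -0.0017]), array([0.0423, 0.0887]), 89.9)
scene knob 26 [[71.5, 49.9, 65.1], [79.1, 55.5, 69.5], [86.4, 64.0, 72.8]]
scene hubtop 44 [[109.0, -9.9, 59.1], [117.7, -2.0, 63.4], [127.9, 10.6, 66.5]]
top knob 28 [[73.4, 49.9, 66.2], [81.7, 57.6, 70.6], [88.1, 64.4, 75.4]]
top hubtop 40 [[110.1, -9.4, 58.6], [120.4, -0.1, 64.1], [129.1, 9.3, 66.6]]
t 21.15 p [0.3982 0.1937 0.2749] F [0.  1.  0.1] w 0.0512 bed [-23.3 205.5 231.4]
```

View pics/scene_f.png

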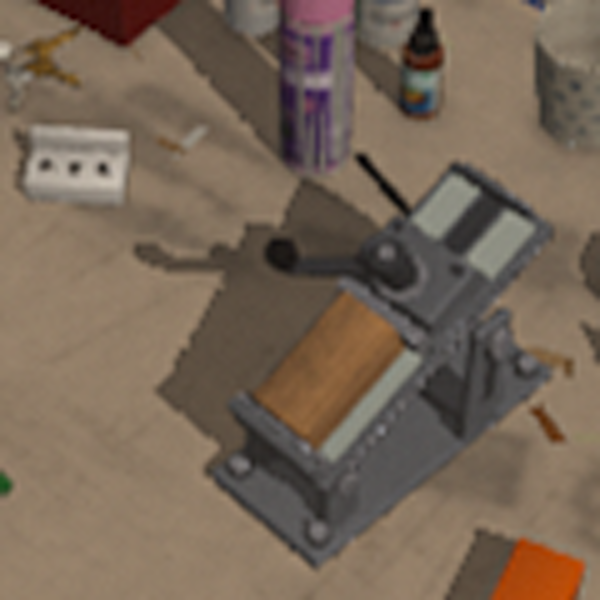

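The lever is at about 124° from bed x, which is its closed stop. The block is flat, centred and home, and the robot is clear.

```bash
python3 -c "
from rig import env
print(env.close_job())"
```

```text
the job is handed in; nothing more can be done
None
```

The beech block lies flat and centred on the vice bed, home against the fixed jaw, and is clamped. I slid the jaw down until I felt the block stop it, then swung the lever to its end stop; the job was handed in at about 21 s.

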